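# Clear the bench after a chromatography run

## Robot

A 6-joint arm with a two-finger parallel gripper is mounted at the origin on the work surface. World frame = base frame: x ahead of the robot, y to its left, z up, the work surface at z = 0. Lengths are in mm, angles in rad, forces in N, time in s.
With the tool pointing down it reaches from about 300 to 875 mm from the base axis. Payload 6.4 kg.
Tool frame: the origin (TCP) lies at the very end of the fingers, on their centre line; the grasp point (between the pads) lies 19 mm behind it (arm.grip_point_offset is the distance from the TCP to the grasp point, in mm); z points along the fingers, y is the line along which they close (so a half turn about z gives the same grasp; the last joint's range is limited). The gripper opens to 88 mm and grips with 3 to 60 N. Pads are 18 mm wide; open, the fingers measure 123 mm over their backs; the gripper's body (75 mm by 187 mm) begins 45 mm behind the grasp point.
Start: joints at [-1.489, 0.181, 1.607, -0, 1.354, -0.206], TCP at [163.226, -551.361, 238.714] pointing down, gripper open.
Joint ranges: [-2.99, 2.99], [-0.89, 2.07], [0.3, 2.58], [-1.14, 4.28], [0, 2.63], [-3.12, 3.12]. Speed limits (rad/s): [2.57, 2.57, 3.01, 3.14, 3.14, 3.14].

## Interface

Orientations are given as a unit quaternion [w, x, y, z].
In Python, from rig import arm, capture, order, models gives the robot as it stands.
- The arm moves only by the shell command python3 -m creep 'ROWS' [OPENING]. ROWS is JSON, a list of rows, each an object with "delta_pos": the shift along the tool's x, y, z each as a share of 0.15 m, from -1 to 1, a list of three; "rotation": the turn, a rotation vector about the tool's x, y, z each as a share of pi/2 rad, from -1 to 1, a list of three. A call has 1 to 10 rows; each row is the pose to reach, as a shift and turn from the pose commanded when the call began, along the tool's axes at that moment; what a row does not reach only later rows make up. A row lasts 1/10 s, in which the tool goes at most 50 mm and 8.59 degrees, less where a joint would pass 70% of its speed; a pose out of reach is approached as far as the arm can. A call with a number of a shift or a turn outside -1 to 1 is refused whole. A call with a gripper value outside its range is refused whole. OPENING is the finger opening in mm, from 0 to 88.1, set as the call begins (- or left out, the last holds). The fingers move at their own pace and stop on an object; the grip force is fixed at half the most. Time passes only in rows, so rows that repeat a pose let the fingers close. It gives the time, the measured TCP pose, the force and the opening at its end, in the units of the state.
- arm.sense(): the state, without advancing time (a new reading comes with each control period).
- capture(name): name is "side" or "top" or "wrist"; returns a dict with "pixels" (420x560x3 uint8, blue, green, red), "z_map" (420x560 float32, mm along the optical axis (not along the pixel's ray), 0 where there is no reading), "camera_matrix" (3x3 intrinsics, pixels), "rvec" (rotation vector, rad) and "tvec" (3), from world to camera coordinates, as OpenCV has them. Camera axes: x right, y down, z forward; pixel columns grow to the right and rows downward; lengths in mm; the calibration is good to about 2 mm. A picture is of the moment at which its call begins.
- order.sign_off(): hands the job in, once; it reports no verdict.
Trained networks look in a picture, given as the dict that the camera call returned (one of the last four; its "shot" number tells which), for a name from the list of things; names that differ only in an ending like _2 or _b are one class to them, and where a whole thing is asked for, a point or a joint stands for the part that bears it (a point fixed in the world has none). Each returns a list of dicts, best first, with "score" (0 to 1); they miss things now and then, are a little off and sometimes report something else, mostly with a low value. They report only what shows in the picture. A call takes as long as a camera call.
- models.regions_of(target, picture): "mask" (420x560 bool, what is visible of it) and "extent" ([left, top, right, bottom] in pixels, round what is visible of it).
The state is a dict: "time": time; "joint_pos": joint angles; "joint_vel": joint speeds; "joint_efforts": joint torques, N m; "tool_pos": TCP position; "ee_rot": TCP orientation; "force": force on the tool from outside, world axes, zero at the start; "torque": the same for the moment, N m; "width": opening from 0.0 (shut) to 1.0 (fully open).
Only numpy, scipy, OpenCV 4.12 (cv2) and the standard library are available. Lean on these libraries where they do the work, as an engineer would, in place of code of your own. Each camera call takes 0.05 s, during which the arm holds its last target. There are 200 camera calls.

## Task

The run is over: clear the bench. Stand the two clear blue-capped bottles in the white solvent tray and the two amber black-capped bottles in the black box, one upright in each bay, and lay the steel column lengthwise down in one of the V-notched places of the rack, resting in both saddles with its end fittings outside them. Set things down rather than dropping them, never tip a bottle over, and leave the beaker and the box's lid where they are.

Things in the scene. Friction and masses are not known exactly. Their poses are not given: they have to be found in the camera images.
- clear_large: larger clear glass laboratory bottle, 56 mm across and 105 mm tall with its blue screw cap on; the cap is 45 mm across and 25 mm high, the topmost part, firmly screwed on (the bottle can be lifted by it); under about 0.25 kg. Stands upright; origin at the centre of its underside, z up
- clear_small: smaller clear glass laboratory bottle, 46 mm across and 90 mm tall with its blue screw cap on; the cap is 38 mm across and 22 mm high, the topmost part, firmly screwed on (the bottle can be lifted by it); under about 0.25 kg. Stands upright; origin at the centre of its underside, z up
- amber_large: larger amber (brown) glass laboratory bottle, 56 mm across and 105 mm tall with its black screw cap on; the cap is 45 mm across and 25 mm high, the topmost part, firmly screwed on (the bottle can be lifted by it); under about 0.25 kg. Stands upright; origin at the centre of its underside, z up
- amber_small: smaller amber (brown) glass laboratory bottle, 46 mm across and 90 mm tall with its black screw cap on; the cap is 38 mm across and 22 mm high, the topmost part, firmly screwed on (the bottle can be lifted by it); under about 0.25 kg. Stands upright; origin at the centre of its underside, z up
- column: steel chromatography column, 150 mm long: tube 16 mm thick, a hexagonal fitting 26 mm across flats near each end (110 mm bare tube between), a red plug on each tip; under 0.3 kg. Lies on flats of its fittings, axis 13 mm above the bench. Origin at its middle on the axis, x along the tube; both ends alike
- solvent_tray: solvent tray: white, grey inside, 86 x 168 mm, walls 35 mm high, a dark strip with an orange mark on its front, fixed. A middle wall makes two bays, each 78 x 78 mm inside, centred at y = +-41 mm; walls and floor 4 mm thick, so bottles stand 4 mm up. Origin: centre of underside, y along its length, z up
- dark_box: dark box: open black box without its lid, light grey foam pads on the bay floors, 86 x 168 mm, walls 55 mm high, fixed. A middle wall makes two bays, each 78 x 78 mm inside, centred at y = +-41 mm; walls and floor 4 mm thick, so bottles stand 4 mm up. Origin: centre of underside, y along its length, z up
- column_rack: fixed aluminium plate, 110 x 150 mm, 6 mm thick, with two blue W-shaped saddles 34 mm high, 14 thick, at y = +-34 mm (54 mm clear between, for the fingers). Their V notches make two places for a column, at x = +-24 mm, each 48 mm wide at its mouth; either will do. A column lies along y in both saddles, its axis then 26 mm above the plate's underside. Origin: centre of underside, z up
- beaker: small empty glass beaker, 50 mm across and 70 mm tall, standing on the bench among the things to sort; stays where it is. Origin at the centre of its underside
- box_lid: black lid of the dark box with a grey panel on top, 184 x 102 mm and 60 mm high, lying on the bench to the robot's right; stays where it is. Origin at the centre of its underside, x along its length

How it is judged (in metres and radians):
At the end, for the whole second after the job is handed in: Clear bottles in the solvent tray, amber in the dark box, each upright (0.1 rad) with its underside within 6 mm of a bay floor, 22 mm or less off the tray's centre line; column axis under 33 mm up in the rack, within 16 mm of its middle, 0.15 rad of its length; all at rest (x of clear_large in the frame of solvent_tray between -0.022 and 0.022 m and y of clear_large in the frame of solvent_tray between -0.065 and 0.065 m and z of clear_large in the frame of solvent_tray between 0 and 0.01 m and angle between each of clear_large, clear_small, amber_large, amber_small's own z axis and vertical below 0.1 rad and linear speed of each of clear_large, clear_small, amber_large, amber_small, column below 0.02 m/s and angular speed of each of clear_large, clear_small, amber_large, amber_small, column below 0.2 rad/s and x of clear_small in the frame of solvent_tray between -0.022 and 0.022 m and y of clear_small in the frame of solvent_tray between -0.065 and 0.065 m and z of clear_small in the frame of solvent_tray between 0 and 0.01 m and x of amber_large in the frame of dark_box between -0.022 and 0.022 m and y of amber_large in the frame of dark_box between -0.065 and 0.065 m and z of amber_large in the frame of dark_box between 0 and 0.01 m and x of amber_small in the frame of dark_box between -0.022 and 0.022 m and y of amber_small in the frame of dark_box between -0.065 and 0.065 m and z of amber_small in the frame of dark_box between 0 and 0.01 m and x of column in the frame of column_rack between -0.035 and 0.035 m and y of column in the frame of column_rack between -0.016 and 0.016 m and z of column in the frame of column_rack between 0.02 and 0.033 m and angle between the x axis of column and the y axis of column_rack, either way round below 0.15 rad); the robot touches nothing.
It fails at once if a bottle is tipped over (more than 0.6 rad) (angle between any of clear_large, clear_small, amber_large, amber_small's own z axis and vertical above 0.6 rad).
It fails at once if a bottle or the column is dropped or flung (faster than 0.7 m/s, a fall of some 25 mm, while the fingers do not touch it) ((linear speed of clear_large above 0.7 m/s and contact force between the fingers and clear_large below 0.05 N) or (linear speed of clear_small above 0.7 m/s and contact force between the fingers and clear_small below 0.05 N) or (linear speed of amber_large above 0.7 m/s and contact force between the fingers and amber_large below 0.05 N) or (linear speed of amber_small above 0.7 m/s and contact force between the fingers and amber_small below 0.05 N) or (linear speed of column above 0.7 m/s and contact force between the fingers and column below 0.05 N)).
It fails at once if the beaker or the lid is moved by more than 30 mm (distance of any of beaker, box_lid from where it was at the start of the episode above 0.03 m).
It also fails if it takes over 109 s, if anything falls off the work surface, if the arm or the gripper's body presses on something with over 40 N, if the wrist force passes 120 N, or if a joint passes its speed limit or range.

## Working session

There is one attempt and no reset: what is moved stays moved. The work goes in short steps, Python scripts to look and compute and a shell command to move; the robot and the scene stay as the last step left them, time stands still between calls to the robot, and variables do not carry over. Pictures are saved under pics/ and viewed, on a budget of 14 in all, crops included, one or two more only if the job needs it, and the job is handed in when it is done.

```bash
mkdir -p pics; ls; cat > h.py <<'E'
import numpy as np, cv2
from rig import arm, capture, order, models
def pts(c, mask=None):
    z=c["z_map"]; K=np.array(c["camera_matrix"]); R=cv2.Rodrigues(np.array(c["rvec"],float))[0]; t=np.array(c["tvec"],float).ravel()
    v,u=np.nonzero((z>0)&(mask if mask is not None else True)); d=z[v,u]
    P=np.c_[(u-K[0,2])/K[0,0]*d,(v-K[1,2])/K[1,1]*d,d]
    return (P-t)@R, u, v
E
python3 - <<'E'
from h import *
s=arm.sense(); print(s["time"],s["tool_pos"],s["ee_rot"],s["width"],arm.grip_point_offset)
a=capture("top"); b=capture("side")
cv2.imwrite("pics/top.png",a["pixels"]); cv2.imwrite("pics/side.png",b["pixels"])
for n in "clear_large clear_small amber_large amber_small column solvent_tray dark_box column_rack beaker box_lid".split():
    for nm,c in (("top",a),("side",b)):
        for r in models.regions_of(n,c)[:2]:
            P,u,v=pts(c,r["mask"])
            if len(P)<5: print(n,nm,"few",r["score"],r["extent"]);continue
            hi=P[P[:,2]>np.percentile(P[:,2],98)-8]
            rc=cv2.minAreaRect(P[:,:2].astype(np.float32))
            print(n,nm,round(r["score"],2),r["extent"],"top mid",((hi.min(0)+hi.max(0))/2).round(),"rng",(np.ptp(hi,axis=0)).round(),"rect",np.round(rc[0]),np.round(rc[1]),round(rc[2],1))
E
```

```text
pics
0.0 [ 163.19310184 -550.80970566  237.84301559] [-8.43508937e-04  9.89661618e-01  1.43419557e-01  4.46692759e-05] 1.001587442249382 18.700000000000003
clear_large top 0.56 [289.4, 237.0, 312.1, 262.1] top mid [463. -71. 107.] rng [42. 44. 10.] rect [462. -71.] [54. 55.] 20.9
clear_large side 0.6 [240.4, 187.3, 269.8, 233.6] top mid [465. -75. 102.] rng [45. 45. 10.] rect [469. -27.] [154.  61.] 85.4
clear_small top 0.68 [403.6, 227.0, 428.3, 248.1] top mid [ 485. -345.   92.] rng [36. 36. 11.] rect [ 493. -353.] [48. 71.] 32.5
clear_small side 0.85 [273.2, 287.5, 300.2, 329.0] top mid [ 488. -348.   87.] rng [39. 36.  9.] rect [ 493. -324.] [95. 48.] 81.4
amber_large top 0.7 [171.3, 242.2, 198.7, 269.7] top mid [446. 209. 107.] rng [44. 45. 10.] rect [449. 219.] [77. 61.] 53.1
amber_large side 0.87 [223.5, 121.0, 244.3, 164.0] top mid [447. 205. 101.] rng [42. 45.  9.] rect [448. 203.] [260.  56.] 87.4
amber_small top 0.9 [235.0, 235.2, 253.1, 252.9] top mid [474.  69.  91.] rng [35. 35. 10.] rect [472.  68.] [40. 40.] 71.8
amber_small side 0.94 [242.9, 154.0, 263.8, 189.9] top 
[... 1569 characters left out ...]
.] rng [39. 40.  9.] rect [ 495. -315.] [113.  53.] 84.8
beaker top 0.83 [350.6, 236.9, 374.2, 261.9] top mid [ 452. -215.   70.] rng [48. 48. 10.] rect [ 453. -220.] [57. 54.] 66.4
beaker side 0.88 [245.9, 244.0, 270.0, 283.8] top mid [ 455. -218.   67.] rng [48. 49. 11.] rect [ 457. -207.] [73. 47.] 84.1
beaker side 0.5 [317.4, 238.7, 374.1, 297.9] top mid [ 639. -232.   30.] rng [111.  99.  13.] rect [ 641. -233.] [152. 115.] 81.2
box_lid top 0.94 [419.6, 142.6, 471.6, 218.8] top mid [ 636. -432.   62.] rng [185. 110.  10.] rect [ 644. -443.] [126. 209.] 85.8
box_lid side 0.81 [318.7, 306.3, 438.5, 385.0] top mid [ 638. -436.   59.] rng [188. 113.  10.] rect [ 653. -417.] [144. 212.] 86.4
```

View pics/top.png

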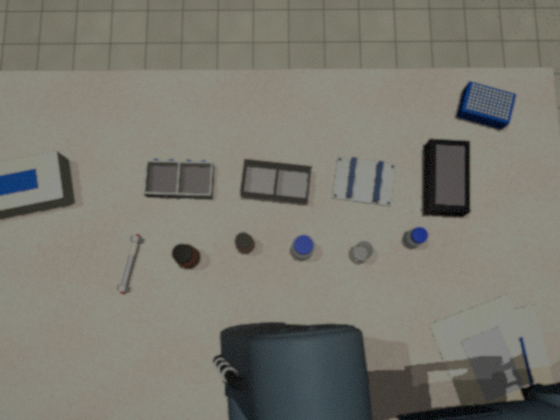

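View pics/side.png

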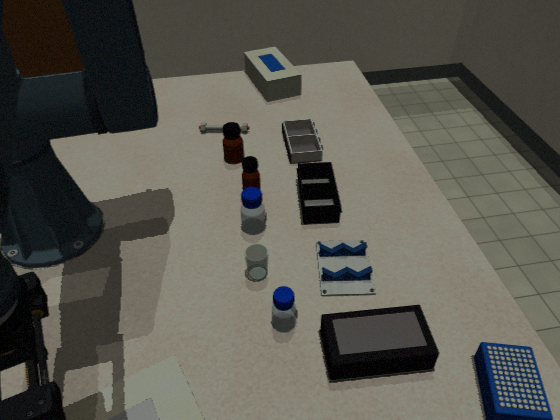

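The top view shows the amber bottles at (186,256) and (244,242), the clear bottles at (303,246) and (417,236), the beaker at (361,252) and the column at (130,263). The tray is at (180,179), the box at (276,181), the rack at (364,181) and the lid at (447,178). The network results match the picture. Next I'll get the yaws.

```bash
cat >> h.py <<'E'
def go(x,y,z,yaw=None):
    """shift/turn shares from measured pose to world target (tool down, yaw = world angle of tool x)"""
    from scipy.spatial.transform import Rotation as Ro
    s=arm.sense(); q=np.array(s["ee_rot"]); R=Ro.from_quat(q[[1,2,3,0]])
    d=R.inv().apply(np.array([x,y,z])-s["tool_pos"])/150
    out=[d.round(3).tolist()]
    if yaw is not None:
        T=Ro.from_matrix(np.array([[np.cos(yaw),np.sin(yaw),0],[np.sin(yaw),-np.cos(yaw),0],[0,0,-1.]]))
        out.append(((R.inv()*T).as_rotvec()/(np.pi/2)).round(3).tolist())
    print("go",out,"| now",np.round(s["tool_pos"],1),"t",round(s["time"],2),"w",round(float(s["width"]),3))
E
python3 - <<'E'
from h import *
cs=[capture("top"),capture("side")]
for n,c0,zr,rad in [("solvent_tray",(643,236),(25,42),110),("dark_box",(632,-8),(42,64),110),("column_rack",(637,-231),(-1,14),100),("saddles",(637,-231),(16,40),80),("column",(431,350),(8,40),95)]:
    for c in cs:
        P,_,_=pts(c); m=(P[:,2]>zr[0])&(P[:,2]<zr[1])&(np.hypot(P[:,0]-c0[0],P[:,1]-c0[1])<rad); Q=P[m][:,:2].astype(np.float32)
        if n=="column_rack": Q=Q[P[m][:,2]>3]
        rc=cv2.minAreaRect(Q); mu=Q.mean(0); w,V=np.linalg.eigh(np.cov((Q-mu).T)); ax=V[:,1]*np.sign(V[1,1])
        print(n,len(Q),np.round(rc[0],1),np.round(rc[1],1),round(rc[2],1),"pca",mu.round(1),"axis deg",round(np.degrees(np.arctan2(ax[1],ax[0])),1))
s=arm.sense();go(430,345,238,0);print(s["joint_pos"])
E
```

```text
solvent_tray 651 [641.9 237.2] [169.7  95.1] 87.4 pca [638.4 238.7] axis deg 86.4
solvent_tray 451 [645.9 233.3] [175.2  95.2] 87.4 pca [645.  229.2] axis deg 87.1
dark_box 557 [629.6  -6.6] [168.  90.] 82.5 pca [630.7  -3.9] axis deg 83.1
dark_box 668 [633.1  -9.1] [174.4  86.4] 83.4 pca [633.4 -14.5] axis deg 82.8
column_rack 2074 [ 635.4 -232.6] [192.4 198. ] 42.7 pca [ 633.  -228.6] axis deg 80.2
column_rack 1980 [ 656.7 -236.3] [154.5 146.8] 81.2 pca [ 635.6 -243.5] axis deg 82.4
saddles 443 [ 635.5 -230.1] [ 82.8 102.2] 81.4 pca [ 637.6 -230.8] axis deg 84.0
saddles 640 [ 638.9 -232.2] [ 86.2 102.3] 81.5 pca [ 639.  -236.7] axis deg 82.3
column 484 [426.7 373.3] [170.5 143. ] 24.8 pca [429.2 353. ] axis deg 168.3
column 194 [431.7 347.1] [ 29.9 150.2] 76.8 pca [422.9 348.3] axis deg 167.9
go [[3.401, -5.225, 0.005], [-0.0, -0.0, 0.183]] | now [ 163.2 -551.4  238.7] t 1.2 w 1.001
[-1.48929524e+00  1.80797013e-01  1.60700667e+00  7.41534397e-06
  1.35380165e+00 -2.06286967e-01]
```

```bash
python3 -m creep '[{"delta_pos":[1,-0.29,0],"rotation":[0,0,0.183]},{"delta_pos":[1,-0.29,0],"rotation":[0,0,0.183]},{"delta_pos":[1,-0.29,0],"rotation":[0,0,0.183]},{"delta_pos":[1,-0.29,0],"rotation":[0,0,0.183]}]' 80; python3 -c "
from h import *
go(486.5,-346.5,180,0)"
```

```text
time: 1.6
tool_pos: [298.1, -464.3, 238.8]
ee_rot: [-0.0, 1.0, 0.002, 0.001]
force: [-1.2, -0.5, 0.4]
width: 0.908
go [[1.259, -0.78, 0.394], [-0.001, -0.001, 0.003]] | now [ 298.1 -464.3  238.8] t 1.6 w 0.908
```

```bash
python3 -m creep '[{"delta_pos":[0.9,-0.75,0],"rotation":[0,0,0]},{"delta_pos":[0.9,-0.75,0],"rotation":[0,0,0]},{"delta_pos":[0.9,-0.75,0],"rotation":[0,0,0]},{"delta_pos":[0.9,-0.75,0],"rotation":[0,0,0]},{"delta_pos":[0.9,-0.75,0],"rotation":[0,0,0]}]' 80; python3 - <<'E'
from h import *
c=capture("wrist"); cv2.imwrite("pics/w1.png",c["pixels"])
for r in models.regions_of("clear_small",c)[:2]:
    P,u,v=pts(c,r["mask"]); z=P[:,2]; hi=P[(z>83)&(z<97)]; print(round(r["score"],2),r["extent"],len(hi),((hi.min(0)+hi.max(0))/2).round(1) if len(hi) else P.mean(0),np.ptp(hi,axis=0).round(1) if len(hi) else "")
go(486.5,-346.5,180,0)
E
```

```text
time: 2.1
tool_pos: [431.6, -352.6, 238.8]
ee_rot: [-0.0, 1.0, 0.002, 0.0]
force: [-0.8, -0.3, -0.6]
width: 0.912
0.65 [257.9, 106.7, 300.7, 152.0] 1314 [ 488.9 -345.9   88. ] [38.4 38.3  8. ]
go [[0.381, -0.055, 0.391], [0.0, 0.0, 0.001]] | now [ 429.5 -354.8  238.7] t 2.2 w 0.906
```

View pics/w1.png

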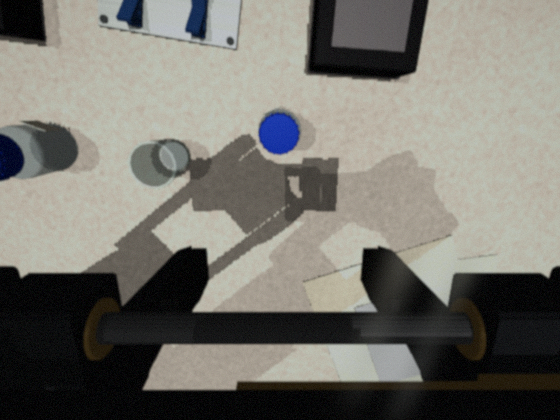

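The cap sits at (279,133) in the wrist view. The wrist position agrees with the top and side views to 3 mm.

```bash
python3 -m creep '[{"delta_pos":[0.39,-0.059,0],"rotation":[0,0,0]},{"delta_pos":[0.39,-0.059,0.3],"rotation":[0,0,0]},{"delta_pos":[0.39,-0.059,0.6],"rotation":[0,0,0]},{"delta_pos":[0.39,-0.059,0.8],"rotation":[0,0,0]},{"delta_pos":[0.39,-0.059,0.8],"rotation":[0,0,0]}]' 66; python3 -c "
from h import *
go(488,-346,66,0)"
```

```text
time: 2.7
tool_pos: [484.3, -344.6, 113.5]
ee_rot: [-0.003, 1.0, -0.001, -0.004]
force: [-0.1, 1.5, 0.5]
width: 0.75
go [[0.027, 0.011, 0.316], [-0.004, 0.005, -0.001]] | now [ 484.3 -344.6  113.5] t 2.7 w 0.75
```

```bash
python3 -m creep '[{"delta_pos":[0,0,0.18],"rotation":[0,0,0]},{"delta_pos":[0,0,0.35],"rotation":[0,0,0]},{"delta_pos":[0,0,0.35],"rotation":[0,0,0]},{"delta_pos":[0,0,0.35],"rotation":[0,0,0]}]' 66;  python3 -m creep '[{"delta_pos":[0,0,0],"rotation":[0,0,0]},{"delta_pos":[0,0,0],"rotation":[0,0,0]},{"delta_pos":[0,0,0],"rotation":[0,0,0]},{"delta_pos":[0,0,0],"rotation":[0,0,0]},{"delta_pos":[0,0,0],"rotation":[0,0,0]},{"delta_pos":[0,0,0],"rotation":[0,0,0]},{"delta_pos":[0,0,0],"rotation":[0,0,0]},{"delta_pos":[0,0,0],"rotation":[0,0,0]}]' 20
```

```text
time: 3.1
tool_pos: [488.2, -347.2, 67.9]
ee_rot: [0.001, 1.0, -0.0, 0.0]
force: [-0.2, -0.2, -0.2]
width: 0.754
time: 3.9
tool_pos: [488.7, -346.2, 67.0]
ee_rot: [0.001, 1.0, 0.0, 0.0]
force: [-0.4, -0.1, 5.7]
width: 0.424
```

```bash
python3 -m creep '[{"delta_pos":[0,0,-0.1],"rotation":[0,0,0]},{"delta_pos":[0,0,-0.3],"rotation":[0,0,0]},{"delta_pos":[0,0,-0.6],"rotation":[0,0,0]},{"delta_pos":[0,0,-0.9],"rotation":[0,0,0]},{"delta_pos":[0,0,-0.9],"rotation":[0,0,0]}]'; python3 -c "
from h import *
go(645.4,277,201,-.03)"
```

```text
time: 4.4
tool_pos: [491.0, -348.3, 209.4]
ee_rot: [0.004, 1.0, 0.0, 0.004]
force: [1.1, -0.9, -0.4]
width: 0.423
go [[1.032, -4.168, 0.028], [0.006, -0.006, 0.02]] | now [ 491.  -348.3  209.4] t 4.4 w 0.423
```

```bash
python3 -m creep '[{"delta_pos":[0.12,-0.15,0],"rotation":[0,0,0]},{"delta_pos":[0.3,-0.4,0],"rotation":[0,0,0]},{"delta_pos":[0.5,-0.7,0],"rotation":[0,0,0]},{"delta_pos":[0.65,-1,0],"rotation":[0,0,0]}]'; python3 -m creep '[{"delta_pos":[0.1,-0.25,0],"rotation":[0,0,0]},{"delta_pos":[0.2,-0.5,0],"rotation":[0,0,0]},{"delta_pos":[0.3,-0.75,0],"rotation":[0,0,0]},{"delta_pos":[0.4,-1,0],"rotation":[0,0,0]}]'; python3 -m creep '[{"delta_pos":[0,-0.25,0],"rotation":[0,0,0]},{"delta_pos":[0,-0.5,0],"rotation":[0,0,0]},{"delta_pos":[0,-0.75,0],"rotation":[0,0,0]},{"delta_pos":[0,-1,0],"rotation":[0,0,0]}]'; python3 -m creep '[{"delta_pos":[0,-0.25,0],"rotation":[0,0,0]},{"delta_pos":[0,-0.5,0],"rotation":[0,0,0]},{"delta_pos":[0,-0.75,0],"rotation":[0,0,0]},{"delta_pos":[0,-0.95,0],"rotation":[0,0,0]},{"delta_pos":[0,-1,0],"rotation":[0,0,0]}]'; python3 - <<'E'
from h import *
c=capture("wrist"); cv2.imwrite("pics/w2.png",c["pixels"])
go(645.4,277,70,0)
E
```

```text
time: 4.8
tool_pos: [583.9, -198.1, 200.6]
ee_rot: [-0.0, 1.0, -0.0, -0.0]
force: [1.7, -0.0, -1.2]
width: 0.423
time: 5.2
tool_pos: [643.2, -47.5, 200.4]
ee_rot: [-0.0, 1.0, 0.0, -0.001]
force: [0.8, -0.4, -1.0]
width: 0.421
time: 5.6
tool_pos: [642.5, 102.2, 200.3]
ee_rot: [-0.0, 1.0, 0.0, -0.001]
force: [0.2, 0.4, -0.3]
width: 0.423
time: 6.1
tool_pos: [642.0, 253.9, 200.2]
ee_rot: [-0.0, 1.0, 0.002, -0.001]
force: [-0.6, 0.6, -0.8]
width: 0.42
go [[0.024, -0.158, 0.868], [-0.0, 0.001, 0.002]] | now [642.2 253.3 200.2] t 6.15 w 0.423
```

View pics/w2.png

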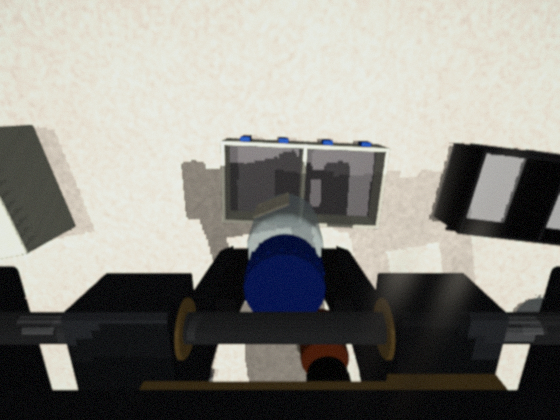

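Bottle upright in the fingers, tray at (225–385, 140–225). I'll check the tray pose and box pose from this view's depth.

```bash
python3 - <<'E'
from h import *
c=capture("wrist"); P,_,_=pts(c)
for n,c0,zr in [("tray",(643,236),(31,39)),("box",(632,-8),(50,60))]:
    m=(P[:,2]>zr[0])&(P[:,2]<zr[1])&(np.hypot(P[:,0]-c0[0],P[:,1]-c0[1])<105); Q=P[m][:,:2].astype(np.float32)
    if len(Q)>20:
        rc=cv2.minAreaRect(Q); print(n,len(Q),np.round(rc[0],1),np.round(rc[1],1),round(rc[2],1),P[m][:,2].mean(),Q.min(0),Q.max(0))
E
```

```text
tray 2155 [646.8 236. ] [168.2  91.3] 87.7 33.724239823374184 [597.93994 151.13564] [694.6153  321.59918]
box 1717 [637.4  22. ] [110.2  86. ] 83.1 53.022178661291115 [588.61206  -28.021013] [686.4023   81.19757]
```

```bash
python3 -m creep '[{"delta_pos":[0.025,-0.155,0.1],"rotation":[0,0,0]},{"delta_pos":[0.025,-0.155,0.35],"rotation":[0,0,0]},{"delta_pos":[0.025,-0.155,0.6],"rotation":[0,0,0]},{"delta_pos":[0.025,-0.155,0.75],"rotation":[0,0,0]},{"delta_pos":[0.025,-0.155,0.81],"rotation":[0,0,0]},{"delta_pos":[0.025,-0.155,0.83],"rotation":[0,0,0]},{"delta_pos":[0.025,-0.155,0.845],"rotation":[0,0,0]},{"delta_pos":[0.025,-0.155,0.855],"rotation":[0,0,0]},{"delta_pos":[0.025,-0.155,0.855],"rotation":[0,0,0]}]'
```

```text
time: 7.1
tool_pos: [648.0, 273.8, 74.4]
ee_rot: [-0.0, 1.0, 0.0, 0.001]
force: [-0.6, -0.1, 0.2]
width: 0.422
```

```bash
python3 -m creep '[{"delta_pos":[0,0,0.01],"rotation":[0,0,0]},{"delta_pos":[0,0,0.018],"rotation":[0,0,0]},{"delta_pos":[0,0,0.018],"rotation":[0,0,0]}]'
```

```text
time: 7.4
tool_pos: [647.8, 273.9, 71.1]
ee_rot: [-0.0, 1.0, 0.0, 0.001]
force: [-0.1, -0.2, 2.8]
width: 0.425
```

```bash
python3 -m creep '[{"delta_pos":[0,0,0],"rotation":[0,0,0]},{"delta_pos":[0,0,0],"rotation":[0,0,0]},{"delta_pos":[0,0,0],"rotation":[0,0,0]},{"delta_pos":[0,0,-0.05],"rotation":[0,0,0]},{"delta_pos":[0,0,-0.35],"rotation":[0,0,0]},{"delta_pos":[0,0,-0.65],"rotation":[0,0,0]},{"delta_pos":[0,0,-0.86],"rotation":[0,0,0]}]' 62; python3 -c "
from h import *
go(446.5,207,200,-.05)"
```

```text
time: 8.1
tool_pos: [648.2, 274.0, 203.4]
ee_rot: [-0.0, 1.0, 0.0, 0.002]
force: [0.9, -0.3, -0.1]
width: 0.702
go [[-1.345, 0.446, 0.017], [-0.001, -0.002, 0.032]] | now [648.2 274.  203.4] t 8.1 w 0.702
```

```bash
python3 -m creep '[{"delta_pos":[-0.25,0.12,0],"rotation":[0,0,0]},{"delta_pos":[-0.5,0.25,0],"rotation":[0,0,0]},{"delta_pos":[-0.75,0.35,0],"rotation":[0,0,0]},{"delta_pos":[-1,0.45,0],"rotation":[0,0,0]},{"delta_pos":[-1,0.45,0],"rotation":[0,0,0]}]' 76; python3 -m creep '[{"delta_pos":[-0.2,0,0],"rotation":[0,0,0]},{"delta_pos":[-0.34,0,0],"rotation":[0,0,0]},{"delta_pos":[-0.34,0,0.1],"rotation":[0,0,0]},{"delta_pos":[-0.34,0,0.3],"rotation":[0,0,0]},{"delta_pos":[-0.34,0,0.4],"rotation":[0,0,0]},{"delta_pos":[-0.34,0,0.4],"rotation":[0,0,0]}]'; python3 - <<'E'
from h import *
c=capture("wrist"); cv2.imwrite("pics/w3.png",c["pixels"])
go(447,206,80,0)
E
```

```text
time: 8.6
tool_pos: [492.1, 205.1, 198.3]
ee_rot: [0.0, 1.0, 0.0, -0.002]
force: [0.1, 0.9, -0.6]
width: 0.865
time: 9.2
tool_pos: [445.3, 206.1, 137.7]
ee_rot: [0.0, 1.0, 0.0, -0.002]
force: [0.2, 0.6, 0.0]
width: 0.861
go [[0.005, 0.002, 0.394], [0.0, 0.001, 0.0]] | now [446.3 206.3 139.1] t 9.25 w 0.861
```

View pics/w3.png

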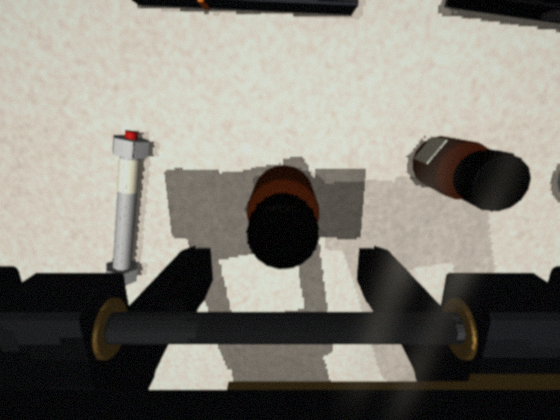

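```bash
python3 - <<'E'
from h import *
c=capture("wrist"); P,_,_=pts(c)
m=(P[:,2]>100)&(P[:,2]<110)&(np.hypot(P[:,0]-447,P[:,1]-206)<45); Q=P[m]; print(len(Q),(Q.min(0)+Q.max(0))/2,np.ptp(Q,axis=0))
E
```

```text
3711 [448.26564459 207.71141882 103.15261815] [45.16689328 45.88451558  6.2948278 ]
```

Aligned to within 2 mm. I'll descend and grip.

```bash
python3 -m creep '[{"delta_pos":[0.012,-0.006,0.2],"rotation":[0,0,0]},{"delta_pos":[0.012,-0.006,0.38],"rotation":[0,0,0]},{"delta_pos":[0.012,-0.006,0.39],"rotation":[0,0,0]},{"delta_pos":[0.012,-0.006,0.39],"rotation":[0,0,0]}]'; python3 -m creep '[{"delta_pos":[0,0,0],"rotation":[0,0,0]},{"delta_pos":[0,0,0],"rotation":[0,0,0]},{"delta_pos":[0,0,0],"rotation":[0,0,0]},{"delta_pos":[0,0,0],"rotation":[0,0,0]},{"delta_pos":[0,0,0],"rotation":[0,0,0]},{"delta_pos":[0,0,0],"rotation":[0,0,0]},{"delta_pos":[0,0,0],"rotation":[0,0,0]},{"delta_pos":[0,0,0],"rotation":[0,0,0]}]' 30; python3 -m creep '[{"delta_pos":[0,0,-0.1],"rotation":[0,0,0]},{"delta_pos":[0,0,-0.35],"rotation":[0,0,0]},{"delta_pos":[0,0,-0.65],"rotation":[0,0,0]},{"delta_pos":[0,0,-0.9],"rotation":[0,0,0]},{"delta_pos":[0,0,-0.9],"rotation":[0,0,0]},{"delta_pos":[0,0,-0.9],"rotation":[0,0,0]}]'; python3 -c "
from h import *
go(637.5,33,215,0)"
```

```text
time: 9.7
tool_pos: [448.7, 207.2, 81.7]
ee_rot: [-0.0, 1.0, 0.0, 0.0]
force: [-0.7, 0.0, -0.1]
width: 0.867
time: 10.5
tool_pos: [448.5, 207.2, 81.3]
ee_rot: [-0.0, 1.0, 0.0, 0.0]
force: [-0.5, 0.7, 6.0]
width: 0.497
time: 11.1
tool_pos: [448.1, 207.1, 215.9]
ee_rot: [-0.0, 1.0, 0.0, 0.0]
force: [-0.4, -0.2, -2.5]
width: 0.502
go [[1.262, 1.161, 0.007], [-0.0, -0.001, 0.0]] | now [448.1 207.1 215.9] t 11.1 w 0.502
```

```bash
python3 -m creep '[{"delta_pos":[0.1,0.1,0],"rotation":[0,0,0]},{"delta_pos":[0.3,0.35,0],"rotation":[0,0,0]},{"delta_pos":[0.5,0.6,0],"rotation":[0,0,0]},{"delta_pos":[0.6,0.8,0],"rotation":[0,0,0]},{"delta_pos":[0.7,0.9,0],"rotation":[0,0,0]}]'; python3 -m creep '[{"delta_pos":[0.25,0.12,0],"rotation":[0,0,0]},{"delta_pos":[0.45,0.2,0],"rotation":[0,0,0]},{"delta_pos":[0.56,0.26,0],"rotation":[0,0,0]},{"delta_pos":[0.56,0.26,0],"rotation":[0,0,0]},{"delta_pos":[0.56,0.26,0],"rotation":[0,0,0]}]'; python3 -c "
from h import *
go(637.5,33,87,0)"
```

```text
time: 11.6
tool_pos: [552.3, 69.6, 212.5]
ee_rot: [0.0, 1.0, -0.001, -0.003]
force: [0.0, -0.0, -2.1]
width: 0.504
time: 12.1
tool_pos: [635.5, 33.3, 212.8]
ee_rot: [-0.0, 1.0, -0.0, -0.003]
force: [-0.5, 0.0, -2.0]
width: 0.504
go [[0.018, 0.003, 0.838], [-0.001, 0.003, -0.0]] | now [635.5  33.3 212.8] t 12.1 w 0.504
```

```bash
python3 -m creep '[{"delta_pos":[0.01,0,0.1],"rotation":[0,0,0]},{"delta_pos":[0.01,0,0.35],"rotation":[0,0,0]},{"delta_pos":[0.01,0,0.6],"rotation":[0,0,0]},{"delta_pos":[0.01,0,0.75],"rotation":[0,0,0]},{"delta_pos":[0.01,0,0.8],"rotation":[0,0,0]},{"delta_pos":[0.01,0,0.82],"rotation":[0,0,0]},{"delta_pos":[0.01,0,0.83],"rotation":[0,0,0]},{"delta_pos":[0.01,0,0.835],"rotation":[0,0,0]},{"delta_pos":[0.01,0,0.835],"rotation":[0,0,0]}]'
```

```text
time: 13.0
tool_pos: [639.5, 33.1, 91.9]
ee_rot: [0.0, 1.0, 0.0, 0.001]
force: [0.8, -0.3, -2.3]
width: 0.499
```

```bash
python3 -m creep '[{"delta_pos":[0,0,0.015],"rotation":[0,0,0]},{"delta_pos":[0,0,0.03],"rotation":[0,0,0]},{"delta_pos":[0,0,0.038],"rotation":[0,0,0]},{"delta_pos":[0,0,0.038],"rotation":[0,0,0]}]'
```

```text
time: 13.4
tool_pos: [638.9, 33.2, 85.5]
ee_rot: [0.0, 1.0, 0.0, 0.0]
force: [-1.6, 0.2, 3.6]
width: 0.5
```

```bash
python3 -m creep '[{"delta_pos":[0,0,0],"rotation":[0,0,0]},{"delta_pos":[0,0,0],"rotation":[0,0,0]},{"delta_pos":[0,0,0],"rotation":[0,0,0]},{"delta_pos":[0,0,-0.05],"rotation":[0,0,0]},{"delta_pos":[0,0,-0.35],"rotation":[0,0,0]},{"delta_pos":[0,0,-0.65],"rotation":[0,0,0]},{"delta_pos":[-0.1,0,-0.75],"rotation":[0,0,0]},{"delta_pos":[-0.4,-0.08,-0.75],"rotation":[0,0,0]},{"delta_pos":[-0.7,-0.2,-0.75],"rotation":[0,0,0]},{"delta_pos":[-1,-0.23,-0.75],"rotation":[0,0,0]}]' 66; python3 -c "
from h import *
go(475.5,67,130,0)"
```

```text
time: 14.4
tool_pos: [487.0, 68.6, 197.8]
ee_rot: [-0.0, 1.0, 0.0, 0.0]
force: [-0.1, -0.7, 0.9]
width: 0.749
go [[-0.077, 0.011, 0.452], [-0.0, -0.001, 0.001]] | now [487.   68.6 197.8] t 14.4 w 0.749
```

```bash
python3 -m creep '[{"delta_pos":[-0.075,0.01,0.1],"rotation":[0,0,0]},{"delta_pos":[-0.075,0.01,0.3],"rotation":[0,0,0]},{"delta_pos":[-0.075,0.01,0.45],"rotation":[0,0,0]},{"delta_pos":[-0.075,0.01,0.45],"rotation":[0,0,0]}]'; python3 - <<'E'
from h import *
c=capture("wrist"); P,_,_=pts(c)
m=(P[:,2]>84)&(P[:,2]<95)&(np.hypot(P[:,0]-475,P[:,1]-67)<45); Q=P[m]; print(len(Q),(Q.min(0)+Q.max(0))/2,np.ptp(Q,axis=0))
x,y,_=(Q.min(0)+Q.max(0))/2
go(x,y,66.5,0)
E
```

```text
time: 14.8
tool_pos: [475.1, 66.3, 127.7]
ee_rot: [-0.0, 1.0, 0.0, -0.002]
force: [-0.5, -1.3, 0.3]
width: 0.747
2629 [479.54900244  68.248582    87.67697124] [37.97312087 39.50660891  7.32985665]
go [[0.022, -0.014, 0.419], [-0.0, 0.002, 0.0]] | now [476.4  66.2 129.3] t 14.85 w 0.75
```

```bash
python3 -m creep '[{"delta_pos":[0.018,-0.01,0.2],"rotation":[0,0,0]},{"delta_pos":[0.018,-0.01,0.4],"rotation":[0,0,0]},{"delta_pos":[0.018,-0.01,0.415],"rotation":[0,0,0]},{"delta_pos":[0.018,-0.01,0.415],"rotation":[0,0,0]}]'; python3 -m creep '[{"delta_pos":[0,0,0],"rotation":[0,0,0]},{"delta_pos":[0,0,0],"rotation":[0,0,0]},{"delta_pos":[0,0,0],"rotation":[0,0,0]},{"delta_pos":[0,0,0],"rotation":[0,0,0]},{"delta_pos":[0,0,0],"rotation":[0,0,0]},{"delta_pos":[0,0,0],"rotation":[0,0,0]},{"delta_pos":[0,0,0],"rotation":[0,0,0]}]' 20; python3 -m creep '[{"delta_pos":[0,0,-0.1],"rotation":[0,0,0]},{"delta_pos":[0,0,-0.35],"rotation":[0,0,0]},{"delta_pos":[0,0,-0.65],"rotation":[0,0,0]},{"delta_pos":[0,0,-0.9],"rotation":[0,0,0]},{"delta_pos":[0,0,-0.9],"rotation":[0,0,0]},{"delta_pos":[0,0,-0.9],"rotation":[0,0,0]}]'; python3 -c "
from h import *
go(628,-49,200,0)"
```

```text
time: 15.25
tool_pos: [480.5, 67.6, 68.5]
ee_rot: [-0.0, 1.0, 0.0, -0.0]
force: [0.7, 0.2, -0.3]
width: 0.749
time: 15.95
tool_pos: [480.7, 67.6, 68.4]
ee_rot: [0.0, 1.0, 0.0, 0.001]
force: [-0.5, 1.1, 5.5]
width: 0.424
time: 16.55
tool_pos: [480.2, 67.6, 202.9]
ee_rot: [0.0, 1.0, 0.0, 0.001]
force: [-0.5, 0.1, -0.4]
width: 0.426
go [[0.985, 0.778, 0.021], [0.0, -0.001, 0.0]] | now [480.2  67.6 202.9] t 16.55 w 0.426
```

```bash
python3 -m creep '[{"delta_pos":[0.1,0.1,0],"rotation":[0,0,0]},{"delta_pos":[0.3,0.3,0],"rotation":[0,0,0]},{"delta_pos":[0.5,0.5,0],"rotation":[0,0,0]},{"delta_pos":[0.7,0.65,0],"rotation":[0,0,0]},{"delta_pos":[0.9,0.74,0],"rotation":[0,0,0]},{"delta_pos":[0.985,0.778,0],"rotation":[0,0,0]},{"delta_pos":[0.985,0.778,0],"rotation":[0,0,0]},{"delta_pos":[0.985,0.778,0],"rotation":[0,0,0]}]'; python3 -c "
from h import *
go(628,-49,74,0)"
```

```text
time: 17.35
tool_pos: [626.2, -48.5, 200.0]
ee_rot: [-0.001, 1.0, 0.0, -0.002]
force: [-0.1, 0.2, -0.9]
width: 0.421
go [[0.016, 0.004, 0.84], [-0.001, 0.003, 0.0]] | now [626.2 -48.5 200. ] t 17.35 w 0.421
```

```bash
python3 -m creep '[{"delta_pos":[0.01,0,0.1],"rotation":[0,0,0]},{"delta_pos":[0.01,0,0.35],"rotation":[0,0,0]},{"delta_pos":[0.01,0,0.6],"rotation":[0,0,0]},{"delta_pos":[0.01,0,0.75],"rotation":[0,0,0]},{"delta_pos":[0.01,0,0.8],"rotation":[0,0,0]},{"delta_pos":[0.01,0,0.82],"rotation":[0,0,0]},{"delta_pos":[0.01,0,0.83],"rotation":[0,0,0]},{"delta_pos":[0.01,0,0.84],"rotation":[0,0,0]},{"delta_pos":[0.01,0,0.84],"rotation":[0,0,0]}]'
```

```text
time: 18.25
tool_pos: [630.1, -49.2, 77.8]
ee_rot: [0.0, 1.0, 0.0, 0.001]
force: [0.4, -1.3, -0.9]
width: 0.426
```

```bash
python3 -m creep '[{"delta_pos":[0,0,0.015],"rotation":[0,0,0]},{"delta_pos":[0,0,0.03],"rotation":[0,0,0]},{"delta_pos":[0,0,0.036],"rotation":[0,0,0]},{"delta_pos":[0,0,0.036],"rotation":[0,0,0]}]'
```

```text
time: 18.65
tool_pos: [630.0, -49.2, 72.5]
ee_rot: [0.0, 1.0, 0.0, 0.001]
force: [-2.2, 0.8, 6.2]
width: 0.425
```

```bash
python3 -m creep '[{"delta_pos":[0,0,0],"rotation":[0,0,0]},{"delta_pos":[0,0,0],"rotation":[0,0,0]},{"delta_pos":[0,0,0],"rotation":[0,0,0]},{"delta_pos":[0,0,-0.05],"rotation":[0,0,0]},{"delta_pos":[0,0,-0.35],"rotation":[0,0,0]},{"delta_pos":[0,0,-0.65],"rotation":[0,0,0]},{"delta_pos":[-0.1,0,-0.85],"rotation":[0,0,0]},{"delta_pos":[-0.4,0.08,-0.85],"rotation":[0,0,0]},{"delta_pos":[-0.7,0.14,-0.85],"rotation":[0,0,0]},{"delta_pos":[-1,0.16,-0.85],"rotation":[0,0,0]}]' 58; python3 -m creep '[{"delta_pos":[-0.08,0,0.05],"rotation":[0,0,0]},{"delta_pos":[-0.08,0,0.2],"rotation":[0,0,0]},{"delta_pos":[-0.08,0,0.38],"rotation":[0,0,0]},{"delta_pos":[-0.08,0,0.38],"rotation":[0,0,0]},{"delta_pos":[-0.08,0,0.38],"rotation":[0,0,0]}]' 76;  python3 - <<'E'
from h import *
c=capture("wrist"); P,_,_=pts(c)
m=(P[:,2]>99)&(P[:,2]<110)&(np.hypot(P[:,0]-466,P[:,1]+73)<45); Q=P[m]; print(len(Q),(Q.min(0)+Q.max(0))/2,np.ptp(Q,axis=0))
x,y,_=(Q.min(0)+Q.max(0))/2
go(x,y,80,0)
E
```

```text
time: 19.65
tool_pos: [478.0, -73.6, 199.3]
ee_rot: [0.0, 1.0, 0.0, 0.001]
force: [-0.2, -0.4, 0.6]
width: 0.656
time: 20.15
tool_pos: [467.3, -73.1, 142.1]
ee_rot: [-0.0, 1.0, 0.0, -0.0]
force: [-0.4, -0.3, 0.8]
width: 0.865
3607 [466.55228447 -72.85241956 102.59975065] [45.44110194 45.61137007  7.19746144]
go [[-0.01, -0.003, 0.419], [0.0, -0.001, 0.0]] | now [468.  -73.3 142.8] t 20.2 w 0.859
```

```bash
python3 -m creep '[{"delta_pos":[-0.01,0,0.2],"rotation":[0,0,0]},{"delta_pos":[-0.01,0,0.4],"rotation":[0,0,0]},{"delta_pos":[-0.01,0,0.415],"rotation":[0,0,0]},{"delta_pos":[-0.01,0,0.415],"rotation":[0,0,0]}]'; python3 -m creep '[{"delta_pos":[0,0,0],"rotation":[0,0,0]},{"delta_pos":[0,0,0],"rotation":[0,0,0]},{"delta_pos":[0,0,0],"rotation":[0,0,0]},{"delta_pos":[0,0,0],"rotation":[0,0,0]},{"delta_pos":[0,0,0],"rotation":[0,0,0]},{"delta_pos":[0,0,0],"rotation":[0,0,0]},{"delta_pos":[0,0,0],"rotation":[0,0,0]}]' 30; python3 -m creep '[{"delta_pos":[0,0,-0.1],"rotation":[0,0,0]},{"delta_pos":[0,0,-0.35],"rotation":[0,0,0]},{"delta_pos":[0,0,-0.65],"rotation":[0,0,0]},{"delta_pos":[0,0,-0.95],"rotation":[0,0,0]},{"delta_pos":[0,0,-0.95],"rotation":[0,0,0]},{"delta_pos":[0,0,-0.95],"rotation":[0,0,0]}]'; python3 -c "
from h import *
go(643.5,195,225,0)"
```

```text
time: 20.6
tool_pos: [466.3, -73.2, 80.2]
ee_rot: [-0.0, 1.0, 0.0, 0.0]
force: [0.2, 0.1, -0.4]
width: 0.859
time: 21.3
tool_pos: [466.3, -73.4, 80.0]
ee_rot: [0.0, 1.0, 0.0, 0.0]
force: [-0.5, -0.4, 7.0]
width: 0.501
time: 21.9
tool_pos: [466.0, -73.2, 222.3]
ee_rot: [0.0, 1.0, 0.0, 0.001]
force: [-0.7, -0.2, -2.4]
width: 0.5
go [[1.184, -1.787, -0.017], [0.0, -0.001, 0.0]] | now [466.  -73.2 222.3] t 21.9 w 0.5
```

```bash
python3 -m creep '[{"delta_pos":[0.1,-0.15,0],"rotation":[0,0,0]},{"delta_pos":[0.25,-0.38,0],"rotation":[0,0,0]},{"delta_pos":[0.42,-0.64,0],"rotation":[0,0,0]},{"delta_pos":[0.6,-0.9,0],"rotation":[0,0,0]}]'; python3 -m creep '[{"delta_pos":[0.15,-0.25,0],"rotation":[0,0,0]},{"delta_pos":[0.32,-0.5,0],"rotation":[0,0,0]},{"delta_pos":[0.45,-0.7,0],"rotation":[0,0,0]},{"delta_pos":[0.55,-0.84,0],"rotation":[0,0,0]},{"delta_pos":[0.585,-0.887,0],"rotation":[0,0,0]},{"delta_pos":[0.585,-0.887,0],"rotation":[0,0,0]},{"delta_pos":[0.585,-0.887,0],"rotation":[0,0,0]}]'; python3 -c "
from h import *
go(643.5,195,85,0)"
```

```text
time: 22.3
tool_pos: [554.8, 63.3, 218.9]
ee_rot: [-0.0, 1.0, -0.0, -0.002]
force: [0.6, -0.9, -0.5]
width: 0.496
time: 23.0
tool_pos: [642.4, 194.0, 220.2]
ee_rot: [0.0, 1.0, -0.0, -0.002]
force: [-0.0, -0.9, -2.0]
width: 0.5
go [[0.01, -0.007, 0.901], [0.001, 0.002, -0.0]] | now [642.4 194.  220.2] t 23.0 w 0.5
```

```bash
python3 -m creep '[{"delta_pos":[0.005,0,0.1],"rotation":[0,0,0]},{"delta_pos":[0.005,0,0.35],"rotation":[0,0,0]},{"delta_pos":[0.005,0,0.6],"rotation":[0,0,0]},{"delta_pos":[0.005,0,0.8],"rotation":[0,0,0]},{"delta_pos":[0.005,0,0.86],"rotation":[0,0,0]},{"delta_pos":[0.005,0,0.88],"rotation":[0,0,0]},{"delta_pos":[0.005,0,0.89],"rotation":[0,0,0]},{"delta_pos":[0.005,0,0.9],"rotation":[0,0,0]},{"delta_pos":[0.005,0,0.9],"rotation":[0,0,0]}]'
```

```text
time: 23.9
tool_pos: [645.2, 195.1, 88.5]
ee_rot: [-0.0, 1.0, 0.0, 0.001]
force: [-0.4, -0.1, -1.2]
width: 0.501
```

```bash
python3 -m creep '[{"delta_pos":[0,0,0.015],"rotation":[0,0,0]},{"delta_pos":[0,0,0.025],"rotation":[0,0,0]},{"delta_pos":[0,0,0.03],"rotation":[0,0,0]},{"delta_pos":[0,0,0.03],"rotation":[0,0,0]}]'
```

```text
time: 24.3
tool_pos: [645.0, 195.2, 84.1]
ee_rot: [-0.0, 1.0, 0.0, 0.001]
force: [-2.6, -0.3, 5.8]
width: 0.505
```

```bash
python3 -m creep '[{"delta_pos":[0,0,0],"rotation":[0,0,0]},{"delta_pos":[0,0,0],"rotation":[0,0,0]},{"delta_pos":[0,0,0],"rotation":[0,0,0]},{"delta_pos":[0,0,-0.05],"rotation":[0,0,0]},{"delta_pos":[0,0,-0.35],"rotation":[0,0,0]},{"delta_pos":[0,0,-0.65],"rotation":[0,0,0]},{"delta_pos":[-0.1,-0.05,-0.8],"rotation":[0,0,0]},{"delta_pos":[-0.3,-0.25,-0.8],"rotation":[0,0,0]},{"delta_pos":[-0.5,-0.45,-0.8],"rotation":[0,0,0]},{"delta_pos":[-0.7,-0.65,-0.8],"rotation":[0,0,0]}]' 62; python3 -m creep '[{"delta_pos":[-0.25,-0.12,0],"rotation":[0,0,0.05]},{"delta_pos":[-0.5,-0.25,0],"rotation":[0,0,0.1]},{"delta_pos":[-0.75,-0.38,0],"rotation":[0,0,0.133]},{"delta_pos":[-0.93,-0.4,0],"rotation":[0,0,0.133]},{"delta_pos":[-0.93,-0.4,0],"rotation":[0,0,0.133]},{"delta_pos":[-0.93,-0.4,0],"rotation":[0,0,0.133]}]' 50;  python3 - <<'E'
from h import *
c=capture("wrist"); cv2.imwrite("pics/w4.png",c["pixels"])
P,u,v=pts(c); m=(P[:,2]>9)&(P[:,2]<35)&(abs(P[:,0]-432)<95)&(abs(P[:,1]-350)<50); Q=P[m][:,:2].astype(np.float32)
rc=cv2.minAreaRect(Q); print(len(Q),np.round(rc,1) if 0 else rc)
go(431.5,350,60,-.2)
E
```

```text
time: 25.3
tool_pos: [538.4, 293.2, 203.3]
ee_rot: [-0.0, 1.0, -0.0, 0.001]
force: [0.1, 0.0, 0.1]
width: 0.707
time: 25.9
tool_pos: [399.9, 352.7, 203.2]
ee_rot: [-0.0, 0.995, -0.104, 0.001]
force: [-0.1, 0.7, 0.8]
width: 0.572
2437 ((432.3706359863281, 353.0107421875), (29.571989059448242, 150.5128173828125), 77.62422180175781)
go [[0.204, -0.026, 0.954], [-0.001, -0.001, -0.005]] | now [400.6 352.5 203.1] t 25.95 w 0.568
```

View pics/w4.png

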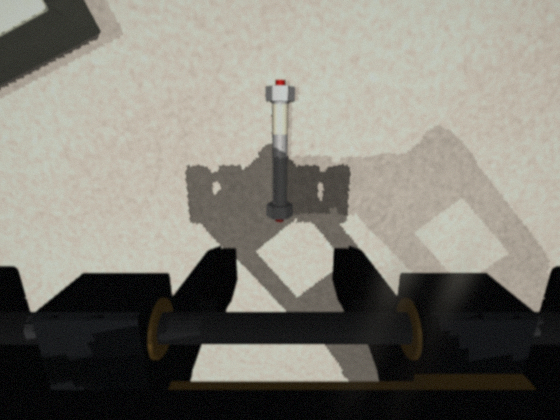

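The column runs from (280,82) to (280,220), aligned with the tool. Its length of 150.5 mm and width of 29.6 mm match the stated size.

```bash
python3 -m creep '[{"delta_pos":[0.207,-0.037,0.1],"rotation":[0,0,0.004]},{"delta_pos":[0.207,-0.037,0.4],"rotation":[0,0,0.004]},{"delta_pos":[0.207,-0.037,0.7],"rotation":[0,0,0.004]},{"delta_pos":[0.207,-0.037,0.95],"rotation":[0,0,0.004]},{"delta_pos":[0.207,-0.037,0.95],"rotation":[0,0,0.004]},{"delta_pos":[0.207,-0.037,0.95],"rotation":[0,0,0.004]}]'; python3 -c "
from h import *
go(432.2,351.5,4,-.215)"
```

```text
time: 26.55
tool_pos: [432.2, 350.9, 60.0]
ee_rot: [0.0, 0.994, -0.108, -0.0]
force: [1.4, -0.0, 0.2]
width: 0.57
go [[-0.0, -0.004, 0.374], [0.0, 0.0, -0.001]] | now [432.2 350.9  60. ] t 26.55 w 0.57
```

```bash
python3 -m creep '[{"delta_pos":[0,0,0.15],"rotation":[0,0,0]},{"delta_pos":[0,0,0.28],"rotation":[0,0,0]},{"delta_pos":[0,0,0.34],"rotation":[0,0,0]},{"delta_pos":[0,0,0.365],"rotation":[0,0,0]},{"delta_pos":[0,0,0.365],"rotation":[0,0,0]}]'; python3 -m creep '[{"delta_pos":[0,0,0],"rotation":[0,0,0]},{"delta_pos":[0,0,0],"rotation":[0,0,0]},{"delta_pos":[0,0,0],"rotation":[0,0,0]},{"delta_pos":[0,0,0],"rotation":[0,0,0]},{"delta_pos":[0,0,0],"rotation":[0,0,0]},{"delta_pos":[0,0,0],"rotation":[0,0,0]},{"delta_pos":[0,0,0],"rotation":[0,0,0]},{"delta_pos":[0,0,0],"rotation":[0,0,0]}]' 5
```

```text
time: 27.05
tool_pos: [432.3, 351.8, 6.4]
ee_rot: [-0.0, 0.994, -0.107, 0.001]
force: [-0.7, 0.1, -0.2]
width: 0.571
time: 27.85
tool_pos: [431.4, 351.5, 5.4]
ee_rot: [-0.0, 0.994, -0.107, 0.0]
force: [-1.7, 0.3, 3.7]
width: 0.169
```

```bash
python3 -m creep '[{"delta_pos":[0,0,-0.1],"rotation":[0,0,0]},{"delta_pos":[0,0,-0.35],"rotation":[0,0,0]},{"delta_pos":[0,0,-0.65],"rotation":[0,0,0]},{"delta_pos":[0,0,-0.98],"rotation":[0,0,0]},{"delta_pos":[0,0,-0.98],"rotation":[0,0,0]}]'; python3 -c "
from h import *
go(613,-227,170,1.42); print(arm.sense()['joint_pos'])"
```

```text
time: 28.35
tool_pos: [435.4, 353.7, 160.5]
ee_rot: [-0.004, 0.994, -0.107, 0.006]
force: [0.8, -0.2, -1.0]
width: 0.17
go [[1.982, 3.53, -0.073], [0.001, -0.01, -1.041]] | now [435.4 353.7 160.5] t 28.35 w 0.17
[ 4.70681084e-01  2.23678953e-01  1.72380561e+00 -4.64903410e-05
  1.18047619e+00  2.25607009e+00]
```

```bash
python3 -m creep '[{"delta_pos":[0.1,0.2,-0.05],"rotation":[0,0,0]},{"delta_pos":[0.25,0.45,-0.1],"rotation":[0,0,0]},{"delta_pos":[0.4,0.7,-0.1],"rotation":[0,0,0]},{"delta_pos":[0.56,1,-0.1],"rotation":[0,0,0]}]'; python3 -m creep '[{"delta_pos":[0.14,0.25,0],"rotation":[0,0,0]},{"delta_pos":[0.28,0.5,0],"rotation":[0,0,0]},{"delta_pos":[0.42,0.75,0],"rotation":[0,0,0]},{"delta_pos":[0.56,1,0],"rotation":[0,0,0]}]';  python3 -m creep '[{"delta_pos":[0.14,0.25,0],"rotation":[0,0,-0.09]},{"delta_pos":[0.28,0.5,0],"rotation":[0,0,-0.18]},{"delta_pos":[0.42,0.75,0],"rotation":[0,0,-0.27]},{"delta_pos":[0.56,1,0],"rotation":[0,0,-0.36]},{"delta_pos":[0.56,1,0],"rotation":[0,0,-0.45]},{"delta_pos":[0.56,1,0],"rotation":[0,0,-0.54]},{"delta_pos":[0.56,1,0],"rotation":[0,0,-0.6]}]'; python3 -c "
from h import *
go(610,-240,178,1.42)"
```

```text
time: 28.75
tool_pos: [480.8, 186.9, 167.1]
ee_rot: [-0.0, 0.994, -0.106, -0.0]
force: [-0.3, -0.1, -2.9]
width: 0.168
time: 29.15
tool_pos: [530.6, 21.8, 166.7]
ee_rot: [-0.0, 0.994, -0.107, -0.001]
force: [1.1, 0.9, -1.8]
width: 0.168
time: 29.85
tool_pos: [580.3, -141.3, 166.1]
ee_rot: [-0.001, 0.934, 0.358, -0.001]
force: [-0.6, -0.1, -2.0]
width: 0.173
go [[-0.292, 0.622, -0.08], [-0.001, 0.0, -0.438]] | now [ 580.3 -141.3  166.1] t 29.85 w 0.173
```

```bash
python3 -m creep '[{"delta_pos":[-0.12,0.22,0],"rotation":[0,0,-0.09]},{"delta_pos":[-0.25,0.44,0],"rotation":[0,0,-0.18]},{"delta_pos":[-0.4,0.7,0],"rotation":[0,0,-0.27]},{"delta_pos":[-0.5,0.886,0],"rotation":[0,0,-0.36]},{"delta_pos":[-0.5,0.886,0],"rotation":[0,0,-0.438]},{"delta_pos":[-0.5,0.886,0],"rotation":[0,0,-0.438]},{"delta_pos":[-0.5,0.886,0],"rotation":[0,0,-0.438]}]'; python3 - <<'E'
from h import *
c=capture("wrist"); cv2.imwrite("pics/w5.png",c["pixels"])
P,_,_=pts(c); z=P[:,2]; near=np.hypot(P[:,0]-637,P[:,1]+231)<85
m=near&(z>18)&(z<37); Q=P[m][:,:2].astype(np.float32); print(len(Q),cv2.minAreaRect(Q))
K=np.float32([[613,-227]]); go(613.3,-227.4,80,1.42)
# column held
h=(z>120)&(np.hypot(P[:,0]-613,P[:,1]+290)<95); H=P[h]
print(len(H),H.min(0),H.max(0))
# image projections of presumed saddle notch points
t=np.radians(81.4);yd=np.array([np.cos(t),np.sin(t),0]);xd=np.array([np.sin(t),-np.cos(t),0])
for a in(-24,24):
  for b in(-34,34):
    p=np.array([637,-231,18.])+a*xd+b*yd; print(a,b,cv2.projectPoints(p[None],np.array(c["rvec"],float),np.array(c["tvec"],float),np.array(c["camera_matrix"]),None)[0].round().ravel())
E
```

```text
time: 30.55
tool_pos: [613.0, -289.4, 166.3]
ee_rot: [-0.001, 0.761, 0.649, -0.0]
force: [-0.3, 0.5, -1.8]
width: 0.168
2731 ((639.7280883789062, -231.9964599609375), (82.30386352539062, 102.50143432617188), 81.3837661743164)
go [[0.406, -0.063, 0.577], [-0.001, -0.0, -0.004]] | now [ 613.2 -289.1  166.5] t 30.6 w 0.166
74399 [ 535.27695287 -360.06236516  161.34064873] [ 698.26577738 -214.77775543  269.96880776]
-24 -34 [273. 166.]
-24 34 [272.  89.]
24 -34 [324. 165.]
24 34 [326.  89.]
```

View pics/w5.png

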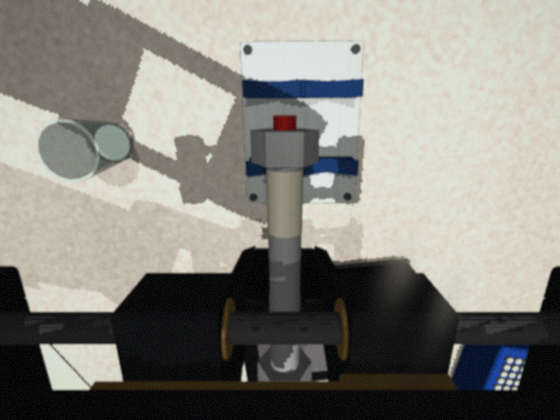

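```bash
python3 -m creep '[{"delta_pos":[0.2,-0.025,0],"rotation":[0,0,-0.004]},{"delta_pos":[0.397,-0.05,0],"rotation":[0,0,-0.004]},{"delta_pos":[0.397,-0.05,0.2],"rotation":[0,0,-0.004]},{"delta_pos":[0.397,-0.05,0.5],"rotation":[0,0,-0.004]},{"delta_pos":[0.397,-0.05,0.75],"rotation":[0,0,-0.004]},{"delta_pos":[0.397,-0.05,0.77],"rotation":[0,0,-0.004]},{"delta_pos":[0.397,-0.05,0.77],"rotation":[0,0,-0.004]}]'; python3 -c "
from h import *
go(614.7,-229,20,1.421)"
```

```text
time: 31.3
tool_pos: [614.9, -229.1, 51.3]
ee_rot: [-0.001, 0.758, 0.652, -0.0]
force: [-0.5, 0.1, -0.5]
width: 0.168
go [[0.0, -0.001, 0.208], [-0.001, -0.001, 0.0]] | now [ 614.9 -229.1   51.3] t 31.3 w 0.168
```

```bash
python3 -m creep '[{"delta_pos":[0,0,0.08],"rotation":[0,0,0]},{"delta_pos":[0,0,0.14],"rotation":[0,0,0]},{"delta_pos":[0,0,0.18],"rotation":[0,0,0]},{"delta_pos":[0,0,0.2],"rotation":[0,0,0]},{"delta_pos":[0,0,0.2],"rotation":[0,0,0]},{"delta_pos":[0,0,0.2],"rotation":[0,0,0]}]'
```

```text
time: 31.9
tool_pos: [615.6, -230.3, 21.9]
ee_rot: [0.0, 0.758, 0.653, 0.0]
force: [-0.1, -0.5, -2.0]
width: 0.171
```

```bash
python3 -m creep '[{"delta_pos":[0,0,0.01],"rotation":[0,0,0]},{"delta_pos":[0,0,0.02],"rotation":[0,0,0]},{"delta_pos":[0,0,0.024],"rotation":[0,0,0]},{"delta_pos":[0,0,0.024],"rotation":[0,0,0]}]'
```

```text
time: 32.3
tool_pos: [615.8, -230.4, 19.8]
ee_rot: [0.0, 0.758, 0.653, 0.0]
force: [-4.4, 1.7, 8.2]
width: 0.175
```

Contact is at the expected height, so I'll release, retreat and check.

```bash
python3 -m creep '[{"delta_pos":[0,0,0],"rotation":[0,0,0]},{"delta_pos":[0,0,0],"rotation":[0,0,0]},{"delta_pos":[0,0,0],"rotation":[0,0,0]},{"delta_pos":[0,0,0],"rotation":[0,0,0]},{"delta_pos":[0,0,-0.1],"rotation":[0,0,0]},{"delta_pos":[0,0,-0.3],"rotation":[0,0,0]},{"delta_pos":[0,0,-0.6],"rotation":[0,0,0]},{"delta_pos":[0,0,-1],"rotation":[0,0,0]},{"delta_pos":[0,0,-1],"rotation":[0,0,0]}]' 32; python3 -m creep '[{"delta_pos":[-0.3,-0.3,0],"rotation":[0,0,0]},{"delta_pos":[-0.6,-0.6,0],"rotation":[0,0,0]},{"delta_pos":[-0.7,-1,0],"rotation":[0,0,0]},{"delta_pos":[-0.7,-1,0],"rotation":[0,0,0]},{"delta_pos":[-0.7,-1,0],"rotation":[0,0,0]}]'; python3 - <<'E'
from h import *
a=capture("top"); b=capture("side")
cv2.imwrite("pics/end.png",np.hstack([cv2.resize(a["pixels"][140:290,110:490],None,fx=1.05,fy=1.05),cv2.resize(b["pixels"][90:400,180:450],(390,448))[:157]]) if 0 else cv2.resize(b["pixels"][100:310,200:400],(800,600)) if 0 else cv2.resize(b["pixels"][95:305,200:480],(800,600),interpolation=cv2.INTER_CUBIC))
cv2.imwrite("pics/endtop.png",cv2.resize(a["pixels"][130:290,120:480],(800,356),interpolation=cv2.INTER_CUBIC))
for n,x,y,h in [("cs",647,275,94),("al",638,33,109),("as",629,-49,94),("cl",645,195,109),("col",615,-229,34),("beaker",454,-217,68),("lid",637,-434,60)]:
  for c in (a,b):
    P,_,_=pts(c); r=130 if n=="lid" else 90 if n=="col" else 40
    m=(abs(P[:,2]-h)<8)&(np.hypot(P[:,0]-x,P[:,1]-y)<r)
    if n=="col": m&=abs(P[:,0]-615-.15*(P[:,1]+229))<18
    Q=P[m]
    if len(Q): print(n,len(Q),((Q.min(0)+Q.max(0))/2).round(1),np.ptp(Q,axis=0).round(1))
E
```

```text
time: 33.2
tool_pos: [618.9, -232.0, 176.9]
ee_rot: [0.006, 0.758, 0.653, 0.002]
force: [1.4, -0.8, 1.2]
width: 0.366
time: 33.7
tool_pos: [447.9, -312.6, 168.3]
ee_rot: [-0.001, 0.759, 0.651, -0.001]
force: [-0.5, -0.5, 0.7]
width: 0.362
cs 206 [643.9 274.2  93.1] [38.5 38.2 13.2]
cs 98 [647.3 270.3  90.8] [36.4 39.6  9.4]
al 291 [633.5  35.6 108.5] [44.8 44.9 14.9]
al 196 [637.2  30.7 106.3] [46.6 44.9 10. ]
as 205 [624.  -46.9  94. ] [38.8 35.8 13.5]
as 165 [626.7 -52.4  90.9] [37.2 38.9  9.6]
cl 296 [640.1 196.6 108.2] [45.4 44.9 13.8]
cl 144 [643.2 193.4 106.6] [43.1 46.1 11. ]
col 458 [ 613.2 -228.9   34.1] [ 49.8 147.1  15.8]
col 529 [ 615.  -233.1   33.5] [ 46.1 146.7  15. ]
beaker 101 [ 451.9 -214.5   67.3] [47.5 47.8 14.2]
beaker 165 [ 455.5 -217.6   65.6] [45.1 51.5 11.2]
lid 1889 [ 658.7 -433.9   60. ] [140.5 111.5  15.9]
lid 5477 [ 638.8 -435.3   58.3] [188.5 113.1  12.5]
```

View pics/end.png

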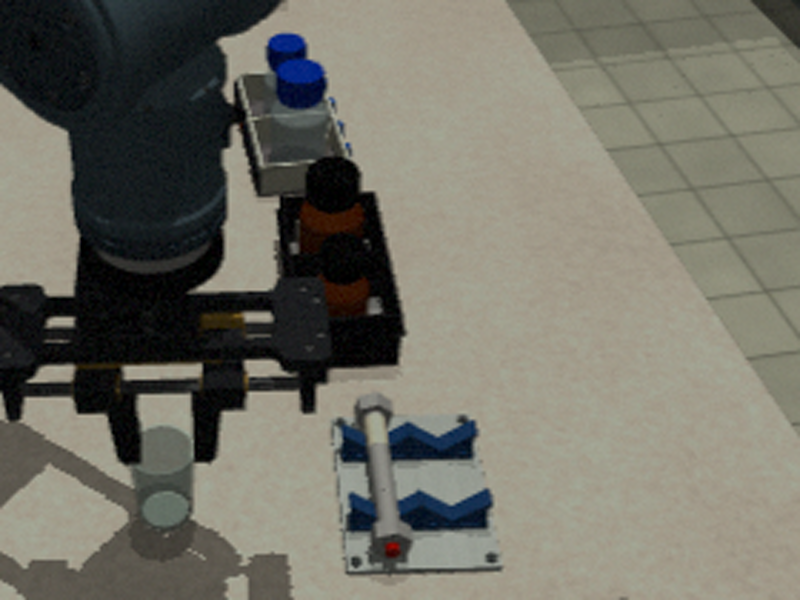

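View pics/endtop.png

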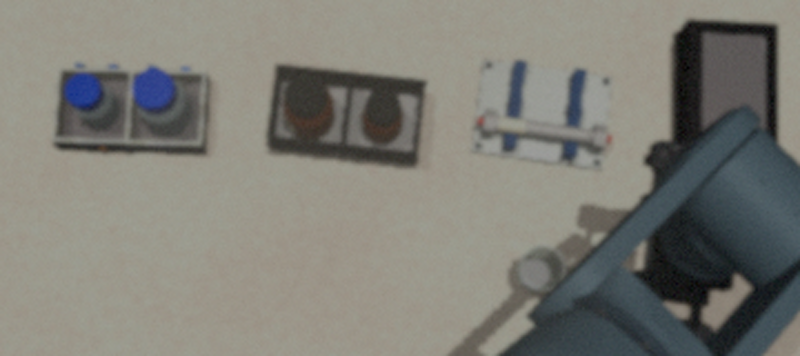

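The pictures show clear bottles at (80,90) and (152,90) in the tray and amber bottles in both box bays. The column is in both saddles with its fittings outside, and the beaker and lid are unmoved. Heights match the expected 94/109 mm cap tops, and everything is well inside the tolerances.

```bash
python3 -c "
from rig import order
print(order.sign_off())"
```

```text
the job is handed in; nothing more can be done
None
```

I put both clear bottles in the solvent tray, both amber bottles in the dark box, and the column in the nearer place of the rack. I then handed the job in at about 34 s of the 109 s allowed.

- **Setting down:** Each item was lowered until the wrist force showed contact (3–8 N) at the expected height before I let go.
- **Bottles:** In the last top and side pictures each stands upright in its own bay. Their tops are at the expected 94 and 109 mm, and they sit within about 5 mm of the centre line.
- **Column:** It lies in both saddles with its end fittings outside them, at the height expected for a seated column and within a few mm of the rack's middle.
- **Beaker and lid:** Neither had moved beyond measurement noise. The arm hid part of the lid in the last top view, so that reading was shifted, but the side view gave its starting position.

The top and side cameras differed from each other by 2–5 mm throughout, which is well inside the tolerances. No check failed; the hand-in itself gave no verdict.

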